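Take the pressure cap off the steam boiler

ROBOT

A 7-joint arm with a two-finger parallel gripper is mounted at the origin on the work surface. World frame = base frame: x ahead of the robot, y to its left, z up, the work surface at z = 0. Lengths are in m, angles in rad, forces in N, time in s.
With the tool pointing down it reaches from about 0.425 to 0.925 m from the base axis. Payload 6.8 kg.
Tool frame: the origin (TCP) lies on the centre line of the jaws, within the pads' length; the fingertips stand 17 mm ahead of it and the grasp point (between the pads) lies 2 mm behind it; z points along the fingers, y is the line along which they close (so a half turn about z gives the same grasp; the last joint's range is limited). The gripper opens to 88 mm and grips with 3 to 60 N. Pads are 20 mm wide; open, the fingers measure 115 mm over their backs; the gripper's body (75 mm by 178 mm) begins 61 mm behind the grasp point.
Start: joints at [1.011, 0.477, 0.022, 1.555, -0.011, 1.109, -0.083], TCP at [0.295, -0.607, 0.24] pointing down, gripper open.
Joint ranges: [-2.96, 2.96], [-0.34, 2.1], [-1.41, 1.46], [0.24, 2.44], [-1.37, 4.51], [0.17, 1.92], [-2.96, 2.96]. Speed limits (rad/s): [2.39, 2.39, 3.14, 3.14, 3.14, 3.14, 3.14].

INTERFACE

Orientations are given as a rotation vector (axis times angle).
In Python, from plant import r, viewer, readout gives the robot as it stands. The module is installed in compiled form; this text tells all that it offers. Calls block until the motion is done:
- r.move_to(position, orientation): joint-space move of the TCP to a pose.
- r.move_straight(position, frame=None, speed=0.15): straight line of the TCP; frame=None keeps the orientation; speed is the mean speed in m/s.
- r.movej(angles): joint-space move.
- r.gripper_open() and r.grasp(force=None): open the fingers fully, or close them until they stop; force is the grip in N (None keeps the last).
- r.wait(seconds).
- r.inverse_kinematics(position, orientation): joint angles nearest the present ones, or None.
- viewer.grab_frame(name): name is "scene" or "top" or "wrist"; returns the picture (384x512x3 uint8, red, green, blue); there is no depth.
- viewer.camera_params(name): a dict with "fx", "fy", "cx", "cy" (pixels), "rvec" (rotation vector, rad) and "tvec" (3), from world to camera coordinates, as OpenCV has them; the wrist camera has in their place "T_tool_cam" (4x4, takes a point from camera to tool coordinates, whose origin is the TCP and whose axes are the flange's). Camera axes: x right, y down, z forward; pixel columns grow to the right and rows downward; lengths in m; the calibration is good to about 2 mm. A picture is of the moment at which its call begins: read the wrist's pose just before it. camera_params takes no time and is no camera call.
A pose or a line that the arm cannot do raises r.IKError and nothing moves.
- r.close_job(): hands the job in; it is judged then, once.
Readings, each from a call of its own:
- readout.get_time_s(): time.
- readout.get_joint_pos(): joint angles.
- readout.get_qd(): joint speeds.
- readout.get_effort(): joint torques, N m.
- readout.get_position(): TCP position.
- readout.get_tool_rot(): TCP orientation.
- readout.get_force(): force on the tool from outside, world axes, zero at the start.
- readout.get_torque(): the same for the moment, N m.
- readout.get_width(): opening from 0.0 (shut) to 1.0 (fully open).
- readout.get_gripper_force(): force on a finger pad.
Only numpy, scipy, OpenCV 4.12 (cv2) and the standard library are available. Lean on these libraries where they do the work, as an engineer would, in place of code of your own. Each camera call takes 0.05 s, during which the arm holds its last target. There are 200 camera calls.

TASK

The kitchen's steam boiler has to be refilled. Take off its pressure cap by the red grip: turn it anticlockwise, without forcing it, to its first stop, press it down there against its spring, turn it on past the stop until it comes free, then lift it out and stand it upright in the blue dish, setting it down gently. Leave the other kitchen things where they are.

Things in the scene. Friction and masses are not known exactly. Their poses are not given: they have to be found in the camera images.
- cap: Loose pressure cap, 0.14 to 0.26 kg. Origin: centre of the flat underside of its plug, z up its axis. Steel plug 36 mm across, 24 mm tall; black disc 76 mm across from z = 24 to 32 mm, its skirt hanging to z = 8 mm; red grip fin above. It opens anticlockwise seen from above (yaw grows). More than 60 N between cap and boiler breaks it (about 1.3 N m of turning against a stop).
- fin (a point): Middle of the cap's red grip fin: 62 mm long along the cap's x, 12 mm thick along y, from z = 32 to 56 mm of the cap (this point at 44 mm). Grip it across its thickness.
- disc (a point): Top of the cap's black disc on the axis, 32 mm above the cap's origin; the fingertips may bear on it. In the notch (free) the spring lifts the cap and it comes straight up; raised by 25 mm it is clear of the neck.
- lug (a point): End of one of the two lugs at the plug's foot (8 mm wide, 7 mm tall, reaching 28 mm from the axis along the cap's +x and -x). They run in a hidden Z-shaped bayonet track. The first stop comes 0.15 to 0.85 rad after the start, differs each time and cannot be seen: feel the turn stop and the moment rise (free turning takes below 0.2 N m).
- neck (a point): Centre of the top of the brass filler neck, 165 mm above the table, on the cap's turning axis. The locked cap's origin is 13 mm below it. From 0.07 rad short of the first stop up to it, the cap can be pressed down 9 mm; earlier a ledge stops it after 1.5 mm. Leaning hard on the stop makes pressing stiff: ease back by 0.02 to 0.05 rad.
- neck_mouth (a point): Point on the neck's axis 6 mm below its top. The spring pushes the cap up with 6 N when locked and 0.6 N more per mm pressed. Sunk 6 mm or more, the lugs pass under the first stop. The notch where the cap is free lies 0.57 to 0.75 rad past the first stop; a second hard stop ends the turn 0.77 rad past the first.
- boiler: Fixed steel steam boiler, 200 x 180 mm and 130 mm tall, gauge on its -x face; origin on the table under its centre, z up. On its top, at the centre, the brass filler neck, 72 mm across and 35 mm tall, holds the cap.
- dish: Loose blue ceramic dish, 156 mm across at the rim, 20 mm tall, 0.45 kg; origin at the centre of its underside; the flat inner floor is 6 mm above the origin and about 96 mm across.
- tier_low: Lower aluminium steamer tier, 200 mm across, 75 mm tall, origin under its centre. Leave alone.
- tier_high: Upper aluminium steamer tier, the same size, stacked on the lower. Leave alone.
- tagine: Blue-glazed tagine with its lid clipped on, 220 mm across, 209 mm tall, origin under its centre. Leave alone.
- ladle: Steel ladle lying on the ledge, about 295 mm long along its x, bowl 80 mm across at +x. Leave alone.
- paddle: Olive-wood stirring paddle lying on the ledge, about 285 mm long along its x. Leave alone.
- jar: Amber glass jar with a wooden lid, 72 mm across, 100 mm tall. Leave alone.
There are look-alikes about, which are no part of the job. Several things have the shape of the dish; the one meant has the colours described above.

How it is judged:
On the way, in this order (a step that is already met when the one before it is completed fails the run):
1. the cap is pressed down at the first stop, at least 4 mm below its locked height (z of cap in the frame of neck below -0.017 m and horizontal distance between cap and neck below 0.006 m), for 0.1 s.
2. the cap has been lifted out of the neck (z of cap in the frame of neck above 0.002 m), for 0.1 s.
At the end, for the whole second after the job is handed in: The cap stands upright (within 0.15 rad) on its plug on the floor of the blue dish, its axis within 30 mm of the dish's centre, at rest, the dish level on the ledge (horizontal distance between cap and dish below 0.03 m and height (world z) of cap below 0.012 m and angle between cap's own z axis and vertical below 0.15 rad and angle between dish's own z axis and vertical below 0.1 rad and contact force between cap and dish above 0.5 N and linear speed of cap below 0.02 m/s); the robot touches nothing.
It fails at once if more than 60 N between the cap and the boiler (the cap is forced) (contact force between cap and boiler above 60 N).
It fails at once if the cap is dropped or banged into the dish (more than 50 N) (contact force between cap and dish above 50 N).
It fails at once if one of the other kitchen things is moved by more than 30 mm (distance of any of tier_low, tier_high, tagine, ladle, paddle, jar from where it was at the start of the episode above 0.03 m).
It also fails if it takes over 70 s, if anything falls off the work surface, if the arm or the gripper's body presses on something with over 40 N, if the wrist force passes 120 N, or if a joint passes its speed limit or range.

## Working session

There is one attempt and no reset: what is moved stays moved. The work goes in short steps, each a Python script; the robot and the scene stay as the last script left them, time stands still between calls to the robot, and variables do not carry over. Pictures are saved under pics/ and viewed, at most 10 in all, crops included, and the job is handed in when it is done.

```bash
mkdir -p pics; ls
python3 - <<'E'
from plant import r, viewer, readout
import cv2,numpy as np
for n in("scene","top"):
    cv2.imwrite(f"pics/{n}0.png",viewer.grab_frame(n)[:,:,::-1]); print(n,viewer.camera_params(n))
print(viewer.camera_params("wrist"))
print(readout.get_time_s(),readout.get_position(),readout.get_tool_rot(),readout.get_force(),readout.get_torque())
E
```

```text
pics
scene {'fx': 371.62249199074694, 'fy': 371.62249199074694, 'cx': 252.37266390359355, 'cy': 200.92615423126736, 'rvec': array([ 2.06905644,  0.75412114, -0.36858192]), 'tvec': array([-0.41051619, -0.1018005 ,  1.45966196])}
top {'fx': 461.6960974586744, 'fy': 461.6960974586744, 'cx': 253.48718603259576, 'cy': 195.7677776951406, 'rvec': array([ 2.11842776, -2.12514663,  0.16392887]), 'tvec': array([0.03094886, 0.55771553, 1.83172117])}
{'fx': 269.04181307824166, 'fy': 269.04181307824166, 'cx': 255.59271418095585, 'cy': 190.8160153507757, 'T_tool_cam': array([[-2.92309701e-04, -9.63701818e-01, -2.66980749e-01,
         7.21768316e-02],
       [ 9.99998921e-01, -6.66094968e-04,  1.30948598e-03,
         3.19477758e-04],
       [-1.43978855e-03, -2.66980078e-01,  9.63700973e-01,
        -1.45282482e-01],
       [ 0.00000000e+00,  0.00000000e+00,  0.00000000e+00,
         1.00000000e+00]])}
0.1 [ 0.29446219 -0.60681715  0.2387803 ] [-3.06024170e+00 -7.03354247e-01  7.50955226e-04] [-0.23891041 -0.38165075 -0.616174  ] [0.05677615 0.01736315 0.04093687]
```

View pics/scene0.png

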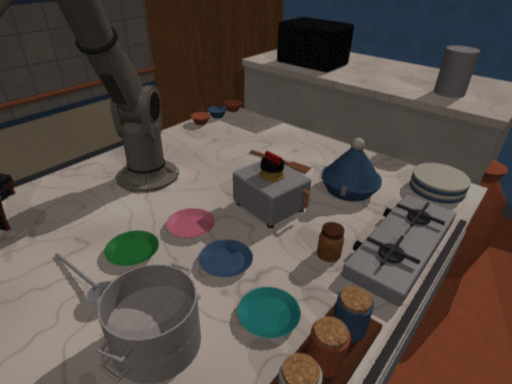

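View pics/top0.png

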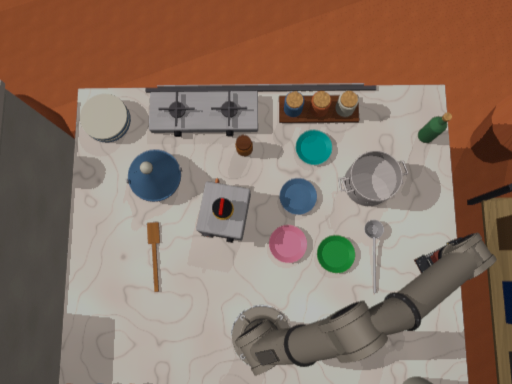

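The top view shows the boiler and the red fin at about (222,208), and the blue dish at about (298,197). The other dishes are teal, pink and green. Next I'll compute their positions and hover over the cap.

```bash
cat > h.py <<'E'
from plant import r, viewer, readout
import cv2,numpy as np
from scipy.spatial.transform import Rotation as R
def cam(n):
    p=viewer.camera_params(n); K=np.array([[p['fx'],0,p['cx']],[0,p['fy'],p['cy']],[0,0,1]])
    if n=="wrist":
        T=p['T_tool_cam']; Rt=R.from_rotvec(readout.get_tool_rot()).as_matrix(); t=np.array(readout.get_position())
        return K,Rt@T[:3,:3],t+Rt@T[:3,3]
    Rc=R.from_rotvec(p['rvec']).as_matrix(); return K,Rc.T,-Rc.T@p['tvec']
def ray(c,uv,z):
    K,Rw,o=c; d=Rw@np.linalg.inv(K)@np.array([uv[0],uv[1],1.]); return o+d*(z-o[2])/d[2]
def blobs(img,lo,hi,amin=20):
    hsv=cv2.cvtColor(img,cv2.COLOR_RGB2HSV); m=cv2.inRange(hsv,np.array(lo),np.array(hi))
    if lo[0]==0: m|=cv2.inRange(hsv,np.array([172,lo[1],lo[2]]),np.array([180,hi[1],hi[2]]))
    cs,_=cv2.findContours(m,cv2.RETR_EXTERNAL,cv2.CHAIN_APPROX_NONE)
    return [c for c in cs if cv2.contourArea(c)>amin]
def down(yaw): # tool z down, tool x at world angle yaw
    return (R.from_euler('z',yaw)*R.from_euler('x',np.pi)).as_rotvec()
def toolyaw():
    m=R.from_rotvec(readout.get_tool_rot()).as_matrix(); return np.arctan2(m[1,0],m[0,0])
E
python3 - <<'E'
from h import *
c=cam("top"); img=viewer.grab_frame("top")
for c_ in blobs(img,[0,170,120],[6,255,255]):
    (u,v),s,a=cv2.minAreaRect(c_)
    if 180<u<270 and 170<v<250:
        P=np.array([ray(c,p[0],.208)[:2] for p in c_]); print("fin",u,v,s,P.mean(0)); 
        d=np.linalg.svd(P-P.mean(0))[2][0]; print("axis",np.arctan2(d[1],d[0]))
for c_ in blobs(img,[95,80,50],[125,255,255],300):
    e=cv2.fitEllipse(c_); print("blue",e,ray(c,e[0],.02))
print(readout.get_joint_pos(), toolyaw())
E
```

```text
fin 220.75677490234375 205.95945739746094 (2.7947826385498047, 14.467110633850098) [0.4919319  0.14740378]
axis 2.993352245271609
blue ((297.8162841796875, 196.02426147460938), (34.37358474731445, 35.49964904785156), 93.06707000732422) [ 0.56089587 -0.15329187  0.02      ]
blue ((153.93804931640625, 175.34002685546875), (49.71898651123047, 51.468326568603516), 63.14382553100586) [0.65174863 0.44650987 0.02      ]
[ 1.01088579  0.47762022  0.02235004  1.55616181 -0.0114749   1.10934777
 -0.08309592] 0.4518413235004819
```

Run:
```python
from h import *
for y in np.arange(-0.15-np.pi,3.2+1.8,0.6):
    for p in([.493,.147,.33],[.493,.147,.2]):
        q=r.inverse_kinematics(p,down(y)); print(round(y,2),p[2],None if q is None else np.round(q,2))
```

```text
-3.29 0.33 [ 0.39  0.25 -0.94  1.77  0.21  1.23  0.82]
-3.29 0.2 [ 0.39  0.43 -0.99  1.93  0.42  1.01  0.63]
-2.69 0.33 [ 0.47  0.28 -1.04  1.77  0.25  1.24  1.38]
-2.69 0.2 [ 0.49  0.5  -1.15  1.92  0.53  1.06  1.14]
-2.09 0.33 [ 0.56  0.33 -1.18  1.76  0.31  1.26  1.92]
-2.09 0.2 [ 0.5   0.52 -1.18  1.92  0.54  1.07  1.72]
-1.49 0.33 [ 0.56  0.33 -1.18  1.76  0.31  1.26  2.52]
-1.49 0.2 [ 0.5   0.52 -1.18  1.92  0.54  1.07  2.32]
-0.89 0.33 [-1.47  0.29  1.32  1.87 -0.3   1.21 -2.52]
-0.89 0.2 [-1.24  0.43  1.08  2.02 -0.47  0.96 -2.39]
-0.29 0.33 [ 0.19  0.19 -0.69  1.78  0.13  1.21 -2.4 ]
-0.29 0.2 [ 0.06  0.31 -0.57  1.95  0.21  0.94 -2.46]
0.31 0.33 [ 0.24  0.2  -0.74  1.78  0.15  1.21 -1.81]
0.31 0.2 [ 0.14  0.33 -0.66  1.94  0.25  0.95 -1.9 ]
0.91 0.33 [ 0.27  0.21 -0.79  1.78  0.16  1.22 -1.22]
0.91 0.2 [ 0.2   0.35 -0.73  1.94  0.28  0.96 -1.33]
1.51 0.33 [ 0.28  0.21 -0.8   1.78  0.16  1.22 -0.62]
1.51 0.2 [ 0.24  0.36 -0.79  1.94  0.31  0.97 -0.76]
2.11 0.33 [ 0.33  0.23 -0.86  1.77  0.18  1.22 -0.04]
2.11 0.2 [ 0.3   0.38 -0.87  1.93  0.35  0.98 -0.19]
2.71 0.33 [ 0.37  0.24 -0.91  1.77  0.2   1.23  0.54]
2.71 0.2 [ 0.36  0.41 -0.95  1.93  0.4   1.    0.37]
3.31 0.33 [ 0.45  0.27 -1.02  1.77  0.24  1.24  1.11]
3.31 0.2 [ 0.44  0.46 -1.07  1.93  0.47  1.03  0.9 ]
3.91 0.33 [ 0.56  0.33 -1.18  1.76  0.31  1.26  1.64]
3.91 0.2 [ 0.5   0.52 -1.18  1.92  0.54  1.07  1.44]
4.51 0.33 [ 0.56  0.33 -1.18  1.76  0.31  1.26  2.24]
4.51 0.2 [ 0.5   0.52 -1.18  1.92  0.54  1.07  2.04]
```

Run:
```python
from h import *
r.move_to([.493,.147,.32],down(-0.15)); r.wait(.3)
print(readout.get_time_s(),readout.get_position(),toolyaw(),readout.get_joint_pos())
c=cam("wrist"); img=viewer.grab_frame("wrist"); cv2.imwrite("pics/w1.png",img[:,:,::-1])
for c_ in blobs(img,[0,150,90],[7,255,255],100):
    P=np.array([ray(c,p[0],.208)[:2] for p in c_]); rc=cv2.minAreaRect((P*1000).astype(np.float32)); print(rc,cv2.minAreaRect(c_))
```

```text
3.2167 [0.49308086 0.14679061 0.31992828] -0.15035334584895113 [ 0.20695155  0.20670474 -0.70792478  1.79479665  0.14403715  1.19251685
 -2.26504333]
((491.6529846191406, 145.48687744140625), (11.711179733276367, 61.03423309326172), 81.73200225830078) ((256.0, 192.5), (12.0, 59.0), 0.0)
```

View pics/w1.png

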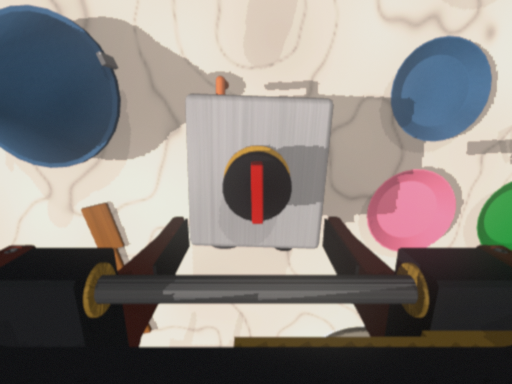

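The wrist view shows the fin centred at pixel (256,192), which puts it at (0.4917, 0.1455) with yaw −0.144. The fingers straddle the cap cleanly, so I'll descend and grip.

```bash
cat >> h.py <<'E'
def st(tag=""):
    print(tag,round(readout.get_time_s(),2),np.round(readout.get_position(),4),"yaw",round(toolyaw(),4),"F",np.round(readout.get_force(),1),"M",np.round(readout.get_torque(),2),"w",round(readout.get_width(),3),"g",np.round(readout.get_gripper_force(),1),flush=True)
def turn(d):
    q=np.array(readout.get_joint_pos()); q[6]+=d; r.movej(q)
E
python3 - <<'E'
from h import *
r.move_to([.4917,.1455,.26],down(-0.144)); st()
r.move_straight([.4917,.1455,.203],speed=.06); r.wait(.2); st("low")
r.grasp(45); r.wait(.2); st("grip")
turn(.03); st("t"); r.wait(.1); st("t")
E
```

```text
3.62 [0.4911 0.1453 0.2597] yaw -0.1438 F [0.5 0.1 0.8] M [0.05 0.06 0.01] w 1.003 g 0.0
low 4.92 [0.4919 0.1456 0.2033] yaw -0.1441 F [0.2 0.7 0.4] M [ 0.03  0.04 -0.04] w 0.997 g 0.0
grip 6.27 [0.4917 0.1456 0.203 ] yaw -0.144 F [0.3 0.  0.9] M [ 0.09 -0.02 -0.04] w 0.132 g 45.0
t 6.52 [0.4917 0.1456 0.203 ] yaw -0.1143 F [-0.2  0.2  0.1] M [0.07 0.04 0.06] w 0.133 g 45.0
t 6.62 [0.4917 0.1456 0.203 ] yaw -0.1144 F [0.5 1.5 0. ] M [0.09 0.02 0.02] w 0.135 g 45.0
```

Run:
```python
from h import *
q=np.array(readout.get_joint_pos()); 
for i in range(32):
    q[6]+=.025; r.movej(q); m=np.mean([readout.get_torque()[2] for _ in range(3)])
    print(i,round(toolyaw(),4),round(m,2),end=" | ")
    if abs(m)>.33: break
st("stop"); np.save("q.npy",q)
```

```text
0 -0.09 0.05 | 1 -0.0652 0.07 | 2 -0.0402 0.08 | 3 -0.0153 0.02 | 4 0.0098 0.04 | 5 0.0348 0.08 | 6 0.0597 0.06 | 7 0.0847 0.05 | 8 0.1097 0.07 | 9 0.1346 0.02 | 10 0.1597 0.08 | 11 0.1847 0.02 | 12 0.2097 0.08 | 13 0.2347 0.12 | 14 0.2597 0.07 | 15 0.2847 0.04 | 16 0.3097 0.04 | 17 0.3347 0.04 | 18 0.3597 0.09 | 19 0.3847 -0.01 | 20 0.4101 -0.1 | 21 0.4339 -0.64 | stop 12.12 [0.4913 0.1462 0.203 ] yaw 0.4339 F [-3.   4.3  1.9] M [ 1.11  0.74 -0.64] w 0.136 g 45.2
```

The first stop came at yaw of about 0.413, where the moment rose to −0.64 N m. I'll ease back and press down in small steps.

Run:
```python
from h import *
turn(-.047); r.wait(.1); st("eased")
p0=np.array([.4917,.1456,.203])
r.move_straight(p0,speed=.02)
for k in range(1,9):
    r.move_straight(p0-[0,0,.001*k],speed=.01); f=np.mean([readout.get_force()[2] for _ in range(3)])
    print(k,round(readout.get_position()[2],4),round(f,1))
    if f>28: break
r.wait(.15); st("pressed")
```

```text
eased 12.47 [0.4915 0.1461 0.203 ] yaw 0.3878 F [-0.3  1.6  1.4] M [ 0.51  0.26 -0.06] w 0.136 g 45.0
1 0.2022 3.6
2 0.2012 4.6
3 0.2002 5.3
4 0.1993 6.0
5 0.1983 6.3
6 0.1974 7.8
7 0.1964 9.0
8 0.1955 8.3
pressed 14.87 [0.492  0.1457 0.1956] yaw 0.387 F [-3.7  1.8  7.8] M [0.61 0.97 0.02] w 0.133 g 45.0
```

Run:
```python
from h import *
q=np.array(readout.get_joint_pos()); q0=q[6]; z=[]
while q[6]<q0+.68:
    q[6]+=.034; r.movej(q); m=np.mean([readout.get_torque()[2] for _ in range(3)])
    print(round(toolyaw(),3),round(m,2),round(readout.get_position()[2],4),round(readout.get_force()[2],1),end=" | ")
    if abs(m)>.45: print("STOP");break
st("end")
```

```text
0.421 0.06 0.1961 8.2 | 0.455 0.01 0.1962 8.7 | 0.489 0.03 0.1962 7.4 | 0.523 0.03 0.1963 6.9 | 0.557 0.02 0.1963 6.7 | 0.591 0.01 0.1964 6.8 | 0.625 0.03 0.1964 8.5 | 0.659 0.05 0.1964 7.5 | 0.693 0.06 0.1964 7.9 | 0.727 0.04 0.1964 7.7 | 0.761 0.03 0.1964 6.5 | 0.795 -0.02 0.1965 7.1 | 0.829 0.07 0.1965 8.5 | 0.863 0.04 0.1965 7.4 | 0.897 0.08 0.1965 7.1 | 0.931 0.06 0.1965 7.6 | 0.965 0.01 0.1965 6.8 | 0.999 -0.04 0.1965 7.4 | 1.032 0.01 0.1965 7.5 | 1.067 -0.08 0.1964 8.4 | end 19.87 [0.493  0.1454 0.1964] yaw 1.0667 F [-2.   1.6  8.4] M [ 0.27  0.5  -0.08] w 0.133 g 45.0
```

Past the stop by 0.65 rad, inside the notch range. Now I'll lift.

Run:
```python
from h import *
p=np.array([.4919,.1456,.1964])
for dz in(.004,.008,.012,.02,.03,.045):
    r.move_straight(p+[0,0,dz],speed=.03); st(dz)
    if readout.get_force()[2]<-20: print("STUCK"); break
else:
    r.move_straight([.4919,.1456,.29],speed=.12); r.wait(.2); st("up")
    c=cam("top"); img=viewer.grab_frame("top")
    for c_ in blobs(img,[95,80,50],[125,255,255],300):
        e=cv2.fitEllipse(c_); print("blue",e[0],ray(c,e[0],.02))
    c=cam("wrist"); img=viewer.grab_frame("wrist"); cv2.imwrite("pics/w2.png",img[:,:,::-1])
```

```text
0.004 20.18 [0.4928 0.1454 0.2011] yaw 1.0666 F [0.2 1.7 6.2] M [ 0.32  0.04 -0.07] w 0.133 g 45.0
0.008 20.46 [0.4924 0.1451 0.2046] yaw 1.0666 F [2.9 0.7 2.4] M [ 0.08 -0.36 -0.02] w 0.132 g 45.0
0.012 20.74 [0.4917 0.1449 0.2082] yaw 1.0667 F [ 0.7 -0.6  0.7] M [-0.33 -0.26 -0.02] w 0.136 g 45.0
0.02 21.16 [0.4917 0.1456 0.2164] yaw 1.0671 F [-0.7  0.4 -2.8] M [-0.01 -0.07 -0.06] w 0.137 g 45.0
0.03 21.64 [0.492  0.1456 0.2266] yaw 1.0669 F [-0.2  0.4 -1.4] M [-0.01 -0.08  0.08] w 0.135 g 45.0
0.045 22.29 [0.4919 0.1455 0.2414] yaw 1.0669 F [-1.2 -1.  -1. ] M [-0.03  0.    0.03] w 0.135 g 45.0
up 23.05 [0.4914 0.1454 0.2891] yaw 1.0671 F [-0.2 -0.5 -1.5] M [-0.06 -0.09 -0.  ] w 0.131 g 45.0
blue (297.8138732910156, 195.9532012939453) [ 0.5611937 -0.1532873  0.02     ]
blue (153.94247436523438, 175.36163330078125) [0.65165594 0.44648793 0.02      ]
```

View pics/w2.png

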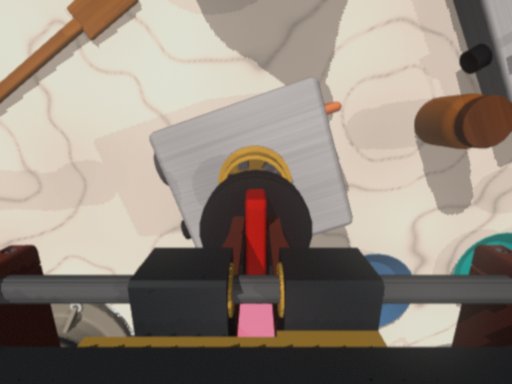

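The cap is out and held upright, with the fin at (256,230). Next I'll carry it to the dish at (0.561, −0.153) and lower it until it touches.

Run:
```python
from h import *
D=[.561,-.153]
r.move_straight(D+[.27],speed=.2); r.move_straight(D+[.10],speed=.12); r.move_straight(D+[.064],speed=.05); r.wait(.2); st("pre")
f0=np.mean([readout.get_force()[2] for _ in range(5)]); z=.064
while z>.053:
    z-=.001; r.move_straight(D+[z],speed=.01); f=np.mean([readout.get_force()[2] for _ in range(3)])-f0; print(round(z,4),round(readout.get_position()[2],4),round(f,1))
    if f>3: break
r.wait(.2); st("down")
cv2.imwrite("pics/w3.png",viewer.grab_frame("wrist")[:,:,::-1])
```

```text
pre 27.47 [ 0.5612 -0.1531  0.0644] yaw 1.067 F [-0.2  0.2 -1.2] M [-0.03 -0.   -0.03] w 0.135 g 45.0
0.063 0.063 0.1
0.062 0.0619 -1.5
0.061 0.0609 0.1
0.06 0.0599 0.2
0.059 0.0589 -0.4
0.058 0.0579 -0.4
0.057 0.0571 -0.0
0.056 0.057 8.7
down 29.67 [ 0.5612 -0.1529  0.057 ] yaw 1.0671 F [-4.3  0.5  8.2] M [ 0.1   0.65 -0.01] w 0.13 g 45.0
```

View pics/w3.png

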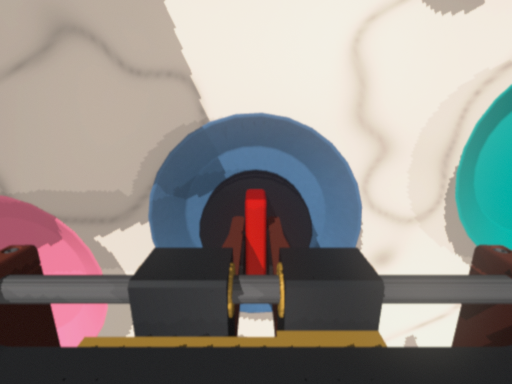

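The cap sits on the dish floor, roughly centred, with the disc at (256,230) inside the floor ring. Contact came at the expected height. Now I'll release and retreat.

Run:
```python
from h import *
r.move_straight([.5612,-.1529,.0568],speed=.01); r.gripper_open(); r.wait(.2); st("open")
r.move_straight([.5612,-.1529,.16],speed=.08); r.wait(.5); st("up")
cv2.imwrite("pics/w4.png",viewer.grab_frame("wrist")[:,:,::-1])
```

```text
open 31.4 [ 0.5612 -0.1529  0.0568] yaw 1.0671 F [ 0.1 -0.6  0. ] M [-0.02 -0.03 -0.01] w 1.002 g 0.0
up 33.34 [ 0.5612 -0.1529  0.16  ] yaw 1.0671 F [-0.4 -0.3 -0.6] M [-0.07 -0.03  0.03] w 1.002 g 0.0
```

View pics/w4.png

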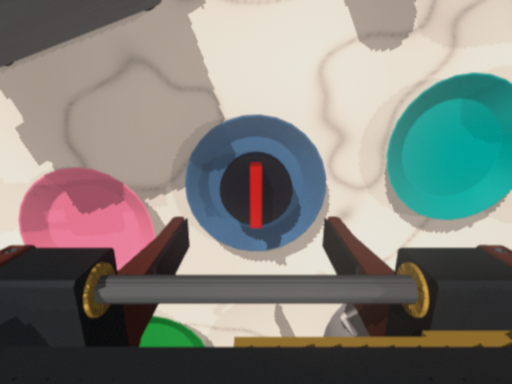

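The cap stands upright, centred in the blue dish at (256,188), and the gripper is clear. I'll hand the job in.

```bash
python3 -c "
from plant import r
print(r.close_job())"
```

```text
the job is handed in; nothing more can be done
None
```

The cap was pressed and turned free, lifted out, and set down upright in the centre of the blue dish after about 33 s, and I handed the job in; no verdict came back.

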